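# Load the snap die and set the holder's thumbscrew

## Robot

A 6-joint arm with a two-finger parallel gripper is mounted at the origin on the work surface. World frame = base frame: x ahead of the robot, y to its left, z up, the work surface at z = 0. Lengths are in mm, angles in degrees, forces in N, time in s.
With the tool pointing down it reaches from about 300 to 850 mm from the base axis. Payload 4.2 kg.
Tool frame: the origin (TCP) lies between the finger pads, 19 mm behind the fingertips; this is the grasp point; z points along the fingers, y is the line along which they close (so a half turn about z gives the same grasp; the last joint's range is limited). The gripper opens to 91 mm and grips with 3 to 60 N. Pads are 32 mm wide; open, the fingers measure 118 mm over their backs; the gripper's body (76 mm by 178 mm) begins 60 mm behind the grasp point.
Start: joints at [-1.146, 18.312, 89.639, -0, 72.044, -1.146], TCP at [575.014, 0, 232.776] pointing down, gripper open.
Joint ranges: [-177.97, 177.97], [-48.28, 115.42], [12.27, 149.76], [-77.06, 257.06], [2.81, 150.46], [-146.56, 146.56]. Speed limits (degrees/s): [147.25, 147.25, 180, 180, 180, 180].

## Interface

Orientations are given as [roll, pitch, yaw] about the fixed x, y, z axes, in that order (R = Rz(yaw) Ry(pitch) Rx(roll)).
In Python, from workcell import env gives the robot as it stands.
- The arm moves only by the tool move_arm, never from a script. Its argument "plan" is a list of rows, each a list of 3 entries, a list of its own where there are three numbers: the shift along the world's x, y, z in cm, then the turn about the world's z in degrees, then the closure, from 0 (fully open) to 1 (shut). In form: [[[x, y, z], turn, claw], ...]. A call has 1 to 5 rows; each row shifts and turns the commanded pose from where the row before left it; what a row does not reach is not made up. A row lasts 1/10 s, in which the tool goes at most 50 mm and 8.59 degrees, less where a joint would pass 70% of its speed; a pose out of reach is approached as far as the arm can. A call is refused whole if a number of a shift passes 5 or a number of a turn 8.59, either way. A call with a gripper value outside its range is refused whole. The fingers move at their own pace and stop on an object; "squeeze" is the grip in N (left out, the last holds). Time passes only in rows, so rows that do not move let the fingers close. It gives the time, the measured TCP pose, the force, the opening and the grip force at its end, in the units of the state.
- env.state(): the state, without advancing time (a new reading comes with each control period).
- env.grab_frame(name): name is "scene" or "side" or "wrist"; returns a dict with "frame" (480x640x3 uint8, red, green, blue), "z_map" (480x640 float32, mm along the optical axis (not along the pixel's ray), 0 where there is no reading), "fovy" (degrees; the focal length in pixels is half the picture's height over the tangent of half this angle, whatever the lens; pixels are square), "cx", "cy" (the principal point, pixels), "position" and "orientation" of the camera in the world. Camera axes: x right, y down, z forward; pixel columns grow to the right and rows downward; lengths in mm; the calibration is good to about 2 mm. A picture is of the moment at which its call begins.
- env.job_done(): hands the job in; it is judged then, once.
Trained networks look in a picture, given as the dict that the camera call returned (one of the last four; its "shot" number tells which), for a name from the list of things; names that differ only in an ending like _2 or _b are one class to them, and where a whole thing is asked for, a point or a joint stands for the part that bears it (a point fixed in the world has none). Each returns a list of dicts, best first, with "score" (0 to 1); they miss things now and then, are a little off and sometimes report something else, mostly with a low value. They report only what shows in the picture. A call takes as long as a camera call. They do not tell look-alikes from the thing itself.
- env.search_frame(picture, label): "point" ([column, row] in pixels, amid what is visible of it).
- env.landmark_of(picture, label): "point" ([column, row] in pixels: a listed point, or the origin of a listed thing).
The state is a dict: "time_s": time; "qpos": joint angles; "qvel": joint speeds; "effort": joint torques, N m; "ee_pos": TCP position; "ee_rot": TCP orientation; "force": force on the tool from outside, world axes, zero at the start; "torque": the same for the moment, N m; "gripper_width": finger opening in mm; "gripper_force": force on a finger pad.
Only numpy, scipy, OpenCV 4.12 (cv2) and the standard library are available. Lean on these libraries where they do the work, as an engineer would, in place of code of your own. Each camera call takes 0.05 s, during which the arm holds its last target. There are 200 camera calls.

## Task

Put the big steel setting die into the round pocket of the blue die holder, flange down and cupped end up, fully home, and let go of it. Then turn the holder's brass winged thumbscrew clockwise until it seats against its stop, and back it off a quarter turn, so that the die can still be turned by hand. Finish still gripping the thumbscrew by its wings, holding it still there for a colleague to tighten the lock ring; leave the die in its pocket and everything else on the bench undisturbed.

Things in the scene. Friction and masses are not known exactly. Their poses are not given: they have to be found in the camera images.
- die: big setting die, bright steel, 0.18 kg, loose, standing on its flange at one of two spots to the robot's right (the small brass die is at the other). Flange 42 mm in diameter, 8 mm thick, chamfered foot; above it a plain round body 26 mm in diameter with a dark cup in its top; 30 mm tall in all. Origin: centre of the flange's underside; z points from flange to cup
- holder: the die holder, a blue steel block 90 x 180 x 30 mm (x, y, z) fixed to the bench, with the pocket towards its +y end and the thumbscrew towards its -y end. Origin: centre of its underside; z up, x across, y along it. Its place and yaw differ from start to start
- pocket (a point): centre of the floor of the round pocket in the holder: pocket 45 mm in diameter, 10 mm deep, mouth chamfered 2 mm; the floor is 20 mm above the bench and the rim 30 mm above it. In the holder's frame: (0, 43, 20) mm
- wings: brass wings of the thumbscrew: flat upright bar 46 mm long (x), 10 mm thick (y), 28 mm tall; grip across the thickness. Origin: bar's underside, on the vertical screw axis, 50 mm above the bench; in the holder's frame (0, -45, 50) mm. Its -x end is red. Turns with the screw without rising. At the stop its axes match the holder's: red end along -x, at a white line on the block
- screw (a joint): angle of the thumbscrew in rad: 0 when it is seated against its hard stop, growing as it is backed off (counter-clockwise from above); starts 1.9 to 2.7 backed off, and cannot go beyond 3.6. It turns against a steady drag of about 0.06 N m and stays where it is left; a quarter turn is 1.57
- small_die: bystander: small brass die, flange 30 mm in diameter and 6 mm thick, body 18 mm in diameter, 24 mm tall in all, loose, standing on its flange; origin at the centre of its underside
- tape: bystander: loose roll of cream tape lying flat, 110 mm outside, 80 mm inside, 18 mm high; origin at the centre of its underside
- flask: bystander: loose coral drinking flask, 72 mm in diameter, 237 mm tall with its carrying loop; origin at the centre of its underside
- glue: bystander: loose glue bottle with a yellow nozzle, 58 mm in diameter, 160 mm tall; origin at the centre of its underside
- frame: bystander: loose glazed wooden frame lying flat, 112 x 84 x 8 mm; origin at the centre of its underside
- hammer: bystander: loose hammer lying along its x, 260 mm long, head at +x; origin under the middle of its length
- awl: bystander: loose wood-handled awl lying along its x, 150 mm long, 26 mm thick; origin under the middle of its length
There are look-alikes about, which are no part of the job. There is more than one size of the holder; the one meant has the size given above.

How it is judged (in metres and radians):
On the way, in this order (a step that is already met when the one before it is completed fails the run):
1. the big steel die stands flange down, home in the pocket, and is let go (horizontal distance between die and pocket below 0.004 m and z of die in the frame of pocket between -0.004 and 0.003 m and angle between die's own z axis and vertical below 0.12 rad and contact force between the fingers and die below 0.3 N), for 0.2 s.
2. the thumbscrew is turned in until it seats (within 0.06 rad of its stop), the die still in the pocket (value of joint screw below 0.06 rad and horizontal distance between die and pocket below 0.004 m and z of die in the frame of pocket between -0.004 and 0.003 m and angle between die's own z axis and vertical below 0.12 rad), for 0.2 s.
At the end, for the whole second after the job is handed in: The die, untouched, stands flange down in the pocket: within 4 mm of its centre, underside within 3 mm of the floor, tilt under 0.12 rad. The thumbscrew is 1.57 +- 0.25 rad off its stop, still, and gripped: over 3 N from the fingers on its wings, TCP within 20 mm of its axis (all of step 1 and value of joint screw between 1.32 and 1.82 rad and velocity of joint screw between -0.1 and 0.1 rad/s and contact force between the fingers and wings above 3 N and horizontal distance between the grasp point and wings below 0.02 m); the arm keeps its last pose, push and grip.
It fails at once if the small die, tape, flask, glue, frame, hammer or awl is shifted by more than 30 mm (distance of any of small_die, tape, flask, glue, frame, hammer, awl from where it was at the start of the episode above 0.03 m).
It also fails if it takes over 56 s, if anything falls off the work surface, if the arm or the gripper's body presses on something with over 40 N, if the wrist force passes 120 N, or if a joint passes its speed limit or range.

## Working session

There is one attempt and no reset: what is moved stays moved. The work goes in short steps, Python scripts to look and compute and a tool call to move; the robot and the scene stay as the last step left them, time stands still between calls to the robot, and variables do not carry over. Pictures are saved under pics/ and viewed, at most 10 in all, crops included, and the job is handed in when it is done.

Besides the shell and the picture viewer there is one more tool, called after ">>>" by a JSON object that holds its "op" and its "data", one argument or row to a line. move_arm: Moves the arm, as the interface text tells. Its arguments: {"type":"object","properties":{"plan":{"type":"array","items":{"type":"array"}},"squeeze":{"type":"number"}},"required":["plan"]}

```bash
mkdir -p pics; cat > h.py <<'E'
import numpy as np, cv2
from scipy.spatial.transform import Rotation as R
from workcell import env
def K(p):
    f=240/np.tan(np.radians(p["fovy"])/2); return f
def rot(p):
    o=np.array(p["orientation"],float)
    return o if o.shape==(3,3) else R.from_euler('xyz',o,degrees=True).as_matrix()
def ray(p,uv):
    f=K(p); d=np.array([(uv[0]-p["cx"])/f,(uv[1]-p["cy"])/f,1.]); return rot(p)@d
def at_z(p,uv,z):
    d=ray(p,uv); c=np.array(p["position"]); return c+d*(z-c[2])/d[2]
def at_depth(p,uv):
    u,v=int(round(uv[0])),int(round(uv[1])); return np.array(p["position"])+ray(p,uv)*p["z_map"][v,u]
def cloud(p):
    f=K(p); v,u=np.mgrid[:480,:640]; z=p["z_map"]
    c=np.stack([(u-p["cx"])/f*z,(v-p["cy"])/f*z,z],-1)
    w=c@rot(p).T+np.array(p["position"]); w[z==0]=np.nan; return w
def tri(ps,uvs):
    A=np.zeros((3,3));b=np.zeros(3)
    for p,uv in zip(ps,uvs):
        d=ray(p,uv);d/=np.linalg.norm(d);M=np.eye(3)-np.outer(d,d);A+=M;b+=M@np.array(p["position"])
    return np.linalg.solve(A,b)
def save(p,n): cv2.imwrite("pics/"+n,cv2.cvtColor(p["frame"],cv2.COLOR_RGB2BGR))
E
python3 - <<'E'
from h import *
for n in ["scene","side","wrist"]:
    p=env.grab_frame(n); save(p,n+"0.png"); print(n,np.round(p["position"],1),p["orientation"],p["fovy"],p["cx"],p["cy"])
    for l in ["die","small_die","holder","pocket","wings"]:
        for m in (env.search_frame,env.landmark_of):
            try: r=m(p,l)
            except Exception as e: print(l,e);continue
            print(l,m.__name__,[(np.round(x["point"]).tolist(),round(x["score"],2),np.round(at_depth(p,x["point"])).tolist()) for x in r[:4]])
print(env.state())
E
cd pics; python3 -c "
import cv2,numpy as np
cv2.imwrite('a.png',cv2.resize(np.hstack([cv2.imread('scene0.png'),cv2.imread('side0.png')]),(800,300)))"
```

```text
scene [1145.7 -217.5 1013.5] [-145.12541676    0.64283193   68.49434268] 55.68896005259491 321.34560685019795 237.15765793918604
die call [([224.0, 323.0], 0.76, [648.0, -278.0, 31.0])]
die call [([222.0, 324.0], 0.74, [648.0, -283.0, 31.0])]
small_die call []
small_die call [([362.0, 333.0], 0.62, [779.0, 17.0, 2.0])]
holder call [([350.0, 242.0], 0.83, [546.0, 88.0, 31.0]), ([361.0, 161.0], 0.71, [298.0, 230.0, 39.0])]
holder call [([352.0, 243.0], 0.96, [552.0, 90.0, 32.0]), ([352.0, 174.0], 0.73, [336.0, 184.0, 41.0])]
pocket call [([355.0, 244.0], 0.75, [555.0, 97.0, 29.0]), ([354.0, 159.0], 0.7, [288.0, 214.0, 43.0])]
pocket call [([367.0, 232.0], 0.66, [530.0, 144.0, 24.0]), ([358.0, 151.0], 0.62, [248.0, 243.0, 31.0])]
wings call [([340.0, 240.0], 0.5, [555.0, 54.0, 71.0]), ([342.0, 168.0], 0.49, [342.0, 149.0, 86.0])]
wings call [([340.0, 244.0], 0.54, [557.0, 55.0, 52.0]), ([339.0, 163.0], 0.46, [602.0, 24.0, 401.0]), ([364.0, 231.0], 0.39, [521.0, 139.0, 20.0])]
side [  69.9 -652.6  926.9] [-135.84487621    0.57251519  -35.04920199] 54.7374449100869 314.31685925141426 234.
[... 1661 characters left out ...]
, 78.0])]
wings call []
{'time_s': 1.65, 'qpos': array([-1.14468880e+00,  1.83090671e+01,  8.96403030e+01, -4.27926482e-04,
        7.20436073e+01, -1.14669140e+00]), 'qvel': array([-0.09872298, -0.02771966,  0.04192054, -0.01436821,  0.06206655,
       -0.11406467]), 'effort': array([-4.01689394e-04, -4.12338889e+01, -2.32225817e+01,  7.27953203e-02,
        3.76854104e-02,  4.84546334e-06]), 'ee_pos': array([5.75001686e+02, 1.07929735e-02, 2.32795505e+02]), 'ee_rot': array([1.79992987e+02, 5.47554042e-04, 9.00021345e+01]), 'force': array([0.11575214, 0.45619274, 0.54769165]), 'torque': array([-0.01481618, -0.0338504 ,  0.01877164]), 'gripper_force': 0.0, 'gripper_width': 90.99428907352426}
```

View pics/scene0.png

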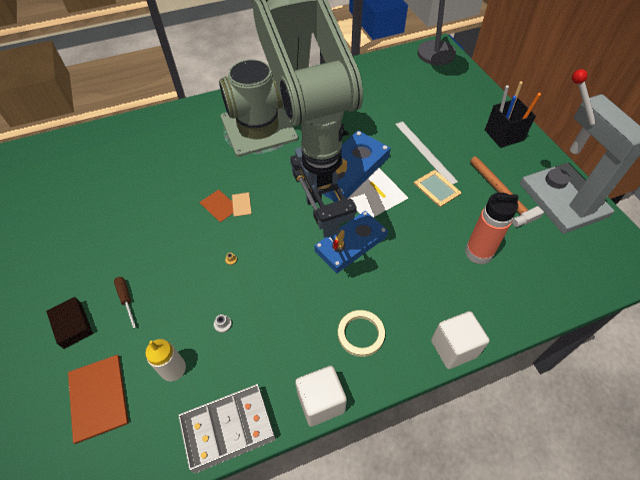

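View pics/side0.png

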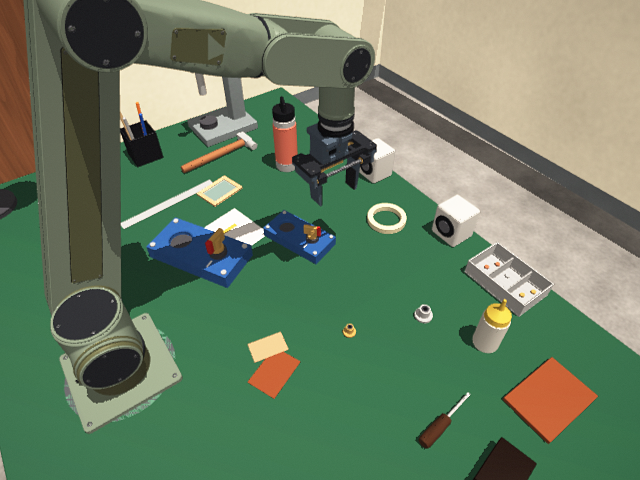

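The scene image shows:
- **Dies:** the steel one is at (223,323) and the brass one at (230,258).
- **Holders:** one is at (350,243) with its top at about 31 mm. A bigger look-alike is at (361,161) with its top at about 40 mm.
- **Thumbscrews:** (340,242) on the near holder, and the look-alike's own at about (342,168).

I choose the steel die and the 30 mm high near holder. Next I measure both and check them in a close crop.

```bash
cat > m.py <<'E'
from h import *
def blue(p,w):
    f=p["frame"]; h=cv2.cvtColor(f,cv2.COLOR_RGB2HSV)
    return (h[...,0]>100)&(h[...,0]<125)&(h[...,1]>120)&(np.abs(w[...,0]-540)<130)&(np.abs(w[...,1]-95)<130)
def report(p,n,c=(640,-285)):
    w=cloud(p); b=blue(p,w)
    t=w[b&(w[...,2]>24)&(w[...,2]<37)&(np.hypot(w[...,0]-540,w[...,1]-95)<115)]
    if len(t)>100:
        (cx,cy),(a,bb),an=cv2.minAreaRect(t[:,:2].astype(np.float32)); print(n,"holder rect",cx,cy,a,bb,an,"z",np.median(t[:,2]),len(t))
    d=w[(np.hypot(w[...,0]-c[0],w[...,1]-c[1])<45)&(w[...,2]>26)&(w[...,2]<34)]
    if len(d)>8:
        (x,y),r=cv2.minEnclosingCircle(d[:,:2].astype(np.float32)); print(n,"die top",x,y,r,len(d),np.median(d[:,2]))
    d=w[(np.hypot(w[...,0]-c[0],w[...,1]-c[1])<45)&(w[...,2]>4)]
    if len(d)>8: print("  die all",d.min(0),d.max(0))
    q=w[(np.hypot(w[...,0]-548,w[...,1]-52)<40)&(w[...,2]>48)&(w[...,2]<90)]
    if len(q)>20:
        (cx,cy),(a,bb),an=cv2.minAreaRect(q[:,:2].astype(np.float32)); print(n,"wing rect",cx,cy,a,bb,an,q[:,2].max(),len(q))
E
python3 - <<'E'
from m import *
ims=[];ps={}
for n in ["scene","side","wrist"]:
    p=env.grab_frame(n); report(p,n); ps[n]=p
print("die tri",tri([ps["scene"],ps["side"]],[(223,322.5),(424.5,312.5)]))
print("pocket tri",tri([ps["scene"],ps["side"],ps["wrist"]],[(367,232),(286,229),(259,63)]))
print("holder tri",tri([ps["scene"],ps["side"]],[(352,243),(300,238)]))
c=lambda p,u,v,s:cv2.resize(p["frame"][v-s:v+s,u-s:u+s],(400,400),interpolation=cv2.INTER_CUBIC)
o=np.hstack([c(ps["scene"],350,243,42),c(ps["scene"],223,300,50)])
cv2.imwrite("pics/crop1.png",o[...,::-1])
E
```

```text
scene holder rect 535.6000366210938 96.53507232666016 92.16223907470703 182.70065307617188 18.26411247253418 z 29.5434140679306 1497
scene die top 635.3853759765625 -283.41815185546875 13.633955955505371 89 30.222129988384268
  die all [ 597.64502697 -317.3663992     4.0431933 ] [ 669.52263739 -241.6597037    34.99797784]
scene wing rect 551.0253295898438 54.623416900634766 19.64293670654297 47.982994079589844 44.96094512939453 82.80536349983151 133
side holder rect 533.0104370117188 96.29975128173828 93.56866455078125 183.13645935058594 18.244510650634766 z 29.94126477232726 1222
side die top 633.197021484375 -282.78643798828125 13.117767333984375 87 29.977505641234984
  die all [ 600.08259034 -321.18901613    4.11982564] [ 651.98736363 -253.8365353    35.00398536]
side wing rect 544.3475952148438 49.96462631225586 20.730972290039062 43.60063552856445 47.28868103027344 82.69745080011921 180
wrist holder rect 534.2684936523438 96.82589721679688 90.2158203125 180.062744140625 18.275266647338867 z 29.549816872917916 16281
wrist wing rect 548.8124389648438 53.947288513183594 25.21378517150879 44.471370697021484 62.193878173828125 80.83132711562752 1092
die tri [ 635.6637884  -280.99068161   12.25888334]
pocket tri [520.84505243 144.21414989  10.71648339]
holder tri [536.2975062   98.15819475   4.40623109]
```

View pics/crop1.png

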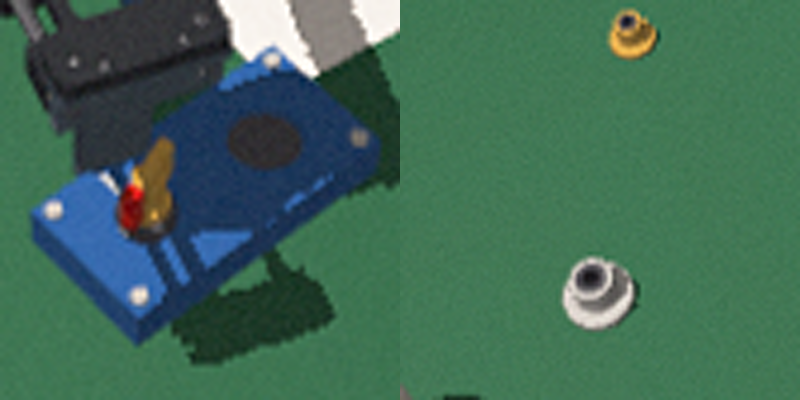

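The crop shows the chosen 90x180 blue holder with the pocket on the right and the red-ended wings on the left. Its measured top is 29.7 mm and its yaw 18.3°, matching the text. The steel die shows its cup up, with its top at 30 mm, next to the smaller brass one. I'm going over the die.

>>> {"op": "move_arm", "data": {
  "plan": [
    [[1, -4.7, -0.9], 0, 0],
    [[1, -4.7, -0.9], 0, 0],
    [[1, -4.7, -0.9], 0, 0],
    [[1, -4.7, -0.9], 0, 0],
    [[1, -4.7, -0.9], 0, 0]
  ]
}}

```text
time_s: 2.3
ee_pos: [625.2, -236.9, 187.5]
ee_rot: [180.0, -0.0, 90.0]
force: [1.6, -0.1, 0.1]
gripper_width: 91.0
gripper_force: 0.0
```

>>> {"op": "move_arm", "data": {
  "plan": [
    [[1, -4.8, -0.9], 0, 0],
    [[0, 0, 0], 0, 0],
    [[0, 0, 0], 0, 0]
  ]
}}

```text
time_s: 2.6
ee_pos: [634.6, -284.0, 177.7]
ee_rot: [-179.9, -0.1, 89.9]
force: [0.4, -0.3, -0.9]
gripper_width: 91.2
gripper_force: 0.0
```

```bash
python3 - <<'E'
from m import *
for n in ["wrist","scene"]:
    p=env.grab_frame(n); report(p,n,(634,-283))
    print([(x["point"],at_depth(p,x["point"])) for x in env.landmark_of(p,"die")+env.search_frame(p,"die")])
s=env.state();print(s["ee_pos"],s["ee_rot"],s["time_s"],s["force"])
E
```

```text
wrist die top 634.2952270507812 -282.0008544921875 12.964006423950195 731 29.707322111695532
  die all [ 589.06637681 -302.54584889    4.02632852] [ 675.19268531 -249.82770402  286.83127194]
[([322.1, 219.3], array([ 636.89348849, -274.76635245,   29.25959936])), ([321.0, 222.1], array([ 635.98648309, -276.73523708,   30.98782446]))]
scene holder rect 535.423095703125 96.22188568115234 92.60344696044922 182.91522216796875 18.257720947265625 z 29.568636389395238 1534
scene die top 634.851318359375 -283.6456298828125 13.343740463256836 90 29.944832083886013
  die all [ 589.17892399 -327.74777246    4.01482673] [ 678.9335967  -238.88967652  547.10269468]
scene wing rect 551.3548583984375 55.25687789916992 20.492658615112305 47.69182586669922 46.0141716003418 80.78524478336226 137
[([224.1, 324.6], array([ 645.57970074, -278.61796181,   20.37516461])), ([220.6, 323.9], array([ 647.66831884, -284.92009454,   33.9287479 ])), ([506.6, 188.8], array([542.74452009, 574.22737554,  26.63990932]))]
[ 635.20913096 -281.69799336  179.55214422] [1.79950209e+02 1.38664379e-02 9.00954161e+01] 2.9 [0.35476876 1.5281712  0.43475475]
```

>>> {"op": "move_arm", "data": {
  "plan": [
    [[0, 0, -4], 0, 0],
    [[0, 0, -4], 0, 0],
    [[0, 0, -3], 0, 0],
    [[0, 0, -2.5], 0, 0],
    [[0, 0, -1.2], 0, 0]
  ],
  "squeeze": 25
}}

```text
time_s: 3.4
ee_pos: [633.9, -281.6, 29.5]
ee_rot: [-179.8, -0.1, 90.1]
force: [-0.2, 0.4, -0.4]
gripper_width: 91.4
gripper_force: 0.0
```

>>> {"op": "move_arm", "data": {
  "plan": [
    [[0, 0, 0], 0, 0],
    [[0, 0, 0], 0, 0.8],
    [[0, 0, 0], 0, 0.8],
    [[0, 0, 0], 0, 0.8],
    [[0, 0, 0], 0, 0.8]
  ]
}}

```text
time_s: 3.9
ee_pos: [635.5, -283.3, 32.9]
ee_rot: [179.9, 0.0, 90.0]
force: [-0.9, 0.1, -0.1]
gripper_width: 61.9
gripper_force: 0.0
```

>>> {"op": "move_arm", "data": {
  "plan": [
    [[0, 0, 0], 0, 0.8],
    [[0, 0, 0], 0, 0.8],
    [[0, 0, 0], 0, 0.8],
    [[0, 0, 0], 0, 0.8],
    [[0, 0, 0], 0, 0.8]
  ]
}}

```text
time_s: 4.4
ee_pos: [634.7, -282.9, 31.7]
ee_rot: [-180.0, -0.0, 90.0]
force: [-1.3, -0.4, 1.3]
gripper_width: 25.3
gripper_force: 25.0
```

>>> {"op": "move_arm", "data": {
  "plan": [
    [[0, 0, 2], 0, 0.8],
    [[0, 0, 4], 0, 0.8],
    [[0, 0, 5], 0, 0.8],
    [[-1.14, 4.2, 0], 0, 0.8],
    [[-1.14, 4.2, 0], 0, 0.8]
  ]
}}

```text
time_s: 4.9
ee_pos: [612.8, -199.2, 143.5]
ee_rot: [179.8, 0.1, 89.9]
force: [0.7, 0.9, -2.0]
gripper_width: 25.5
gripper_force: 25.0
```

>>> {"op": "move_arm", "data": {
  "plan": [
    [[-1.14, 4.2, 0], 0, 0.8],
    [[-1.14, 4.2, 0], 0, 0.8],
    [[-1.14, 4.2, 0], 0, 0.8],
    [[-1.14, 4.2, 0], 0, 0.8],
    [[-1.14, 4.2, 0], 0, 0.8]
  ]
}}

```text
time_s: 5.4
ee_pos: [554.3, 12.6, 141.5]
ee_rot: [-180.0, -0.0, 90.0]
force: [0.5, -0.2, -2.4]
gripper_width: 25.4
gripper_force: 25.0
```

>>> {"op": "move_arm", "data": {
  "plan": [
    [[-1.14, 4.2, 0], 0, 0.8],
    [[-1.14, 4.2, 0], 0, 0.8],
    [[-1.14, 4.2, 0], 0, 0.8],
    [[0, 0, 0], 0, 0.8],
    [[0, 0, 0], 0, 0.8]
  ]
}}

```text
time_s: 5.9
ee_pos: [520.6, 137.7, 141.6]
ee_rot: [-180.0, 0.0, 90.1]
force: [0.7, -0.6, -2.1]
gripper_width: 25.3
gripper_force: 25.0
```

```bash
python3 - <<'E'
from m import *
for n in ["wrist","scene","side"]:
    p=env.grab_frame(n); report(p,n); save(p,n+"2.png")
    print([(x["point"],at_z(p,x["point"],20)) for x in env.landmark_of(p,"pocket")])
    w=cloud(p); s=env.state()
    # pocket floor points
    q=w[(np.hypot(w[...,0]-521,w[...,1]-138)<30)&(w[...,2]>14)&(w[...,2]<23)]
    if len(q)>20: print("floor",cv2.minEnclosingCircle(q[:,:2].astype(np.float32)),len(q))
    # held die flange
    d=w[(np.hypot(w[...,0]-521,w[...,1]-138)<35)&(w[...,2]>107)&(w[...,2]<117.5)]
    if len(d)>10: print("die flange",d.min(0),d.max(0),cv2.minEnclosingCircle(d[:,:2].astype(np.float32)))
    print(s["ee_pos"],s["ee_rot"],s["time_s"])
E
python3 -c "
import cv2,numpy as np
a=cv2.imread('pics/wrist2.png');b=cv2.imread('pics/side2.png')[140:300,200:360];cv2.imwrite('pics/b.png',np.hstack([cv2.resize(a,(500,375)),cv2.resize(b,(300,300))[0:300] if 0 else cv2.copyMakeBorder(cv2.resize(b,(300,300)),0,75,0,0,0)]))"
```

```text
wrist holder rect 533.560302734375 99.75984191894531 89.9266357421875 174.2188720703125 18.134471893310547 z 29.444921144353884 9212
wrist wing rect 540.97119140625 60.60245895385742 9.744101524353027 28.21818733215332 26.279071807861328 79.01576954263552 324
[([320.1, 235.1], array([521.39370203, 140.27443446,  20.        ]))]
floor ((521.1431274414062, 137.1214599609375), 22.44978904724121) 1826
die flange [504.95279782 137.47694146 109.71970548] [538.14229575 159.37899533 117.49951719] ((521.628173828125, 148.0129852294922), 16.802629470825195)
[521.15772106 136.23369245 141.63477939] [-1.79998616e+02  3.05008442e-02  8.99727358e+01] 6.0
scene holder rect 535.6131591796875 95.90177917480469 92.71258544921875 183.1798095703125 18.258607864379883 z 29.686003102913446 1507
  die all [ 606.47057925 -324.66339116    4.04961147] [ 678.54651244 -256.14015528    6.11188738]
scene wing rect 551.3781127929688 53.301856994628906 19.185379028320312 45.92945098876953 34.37948989868164 81.56659267026521 133
[([365.6, 230.7], array([522.20249753, 144.08215367,  20.        ])), ([361.4, 152.2], a
[... 491 characters left out ...]
3580539107 1218
  die all [ 600.07116072 -323.66479767    4.02442871] [ 671.94557715 -254.79745999    5.45379374]
side wing rect 544.0083618164062 49.77220916748047 18.416858673095703 44.06526565551758 45.350929260253906 82.22737873426831 181
[([179.6, 242.2], array([256.07871046, 260.21080531,  20.        ])), ([285.9, 229.0], array([515.99211069, 135.61808087,  20.        ]))]
floor ((522.5484619140625, 141.89669799804688), 21.478919982910156) 112
die flange [500.41545204 114.83711764 110.11487521] [535.89222215 145.13819924 117.4443492 ] ((518.3963623046875, 132.0298614501953), 19.6722354888916)
[521.32326361 135.90928912 141.70807579] [-1.79999536e+02  8.60024858e-03  8.98977256e+01] 6.2
```

View pics/b.png

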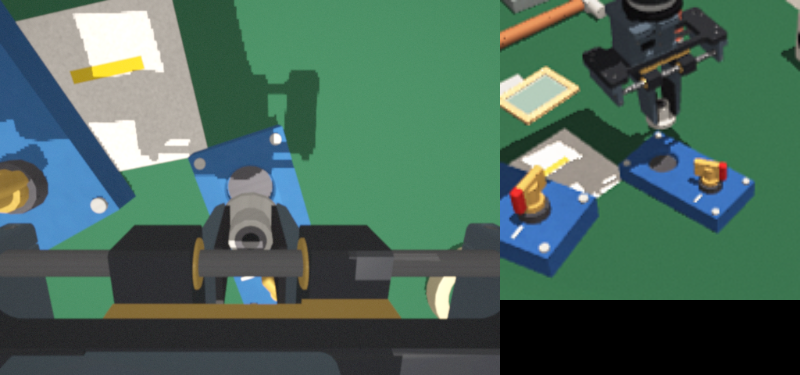

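The pocket is clear at (249,185) in the wrist view, and the die hangs upright in the fingers, centred on it to about 1 mm. I'm lowering it.

>>> {"op": "move_arm", "data": {
  "plan": [
    [[0, 0, -3], 0, 0.8],
    [[0, 0, -3], 0, 0.8],
    [[0, 0, -1.4], 0, 0.8],
    [[0, 0, -0.2], 0, 0.8],
    [[0, 0, 0], 0, 0.8]
  ],
  "squeeze": 12
}}

```text
time_s: 6.7
ee_pos: [521.4, 136.5, 65.8]
ee_rot: [-180.0, 0.0, 89.9]
force: [0.3, -1.3, -1.1]
gripper_width: 25.6
gripper_force: 12.0
```

>>> {"op": "move_arm", "data": {
  "plan": [
    [[0, 0, -0.2], 0, 0.8],
    [[0, 0, -0.2], 0, 0.8],
    [[0, 0, -0.2], 0, 0.8],
    [[0, 0, 0], 0, 0.8]
  ]
}}

```text
time_s: 7.1
ee_pos: [521.0, 137.0, 59.9]
ee_rot: [180.0, -0.0, 90.0]
force: [-0.3, -0.6, -1.9]
gripper_width: 25.3
gripper_force: 12.0
```

>>> {"op": "move_arm", "data": {
  "plan": [
    [[0, 0, -0.2], 0, 0.8],
    [[0, 0, -0.2], 0, 0.8],
    [[0, 0, -0.2], 0, 0.8],
    [[0, 0, -0.1], 0, 0.8],
    [[0, 0, 0], 0, 0.8]
  ]
}}

```text
time_s: 7.6
ee_pos: [520.9, 137.0, 52.5]
ee_rot: [-180.0, 0.0, 90.0]
force: [-0.0, -0.1, -1.0]
gripper_width: 25.9
gripper_force: 12.0
```

>>> {"op": "move_arm", "data": {
  "plan": [
    [[0, 0, -0.1], 0, 0.8],
    [[0, 0, 0], 0, 0.8]
  ]
}}

```text
time_s: 7.8
ee_pos: [521.1, 137.0, 51.7]
ee_rot: [180.0, -0.0, 90.0]
force: [-0.5, -0.6, -1.6]
gripper_width: 25.8
gripper_force: 12.0
```

>>> {"op": "move_arm", "data": {
  "plan": [
    [[0, 0, 0], 0, 0.4],
    [[0, 0, 0], 0, 0.4],
    [[0, 0, 0], 0, 0.4],
    [[0, 0, 1], 0, 0.4],
    [[0, 0, 3], 0, 0.4]
  ]
}}

```text
time_s: 8.3
ee_pos: [519.1, 136.5, 90.5]
ee_rot: [-179.7, 0.1, 90.0]
force: [0.3, -0.0, 0.1]
gripper_width: 54.3
gripper_force: 0.0
```

>>> {"op": "move_arm", "data": {
  "plan": [
    [[0, 0, 4], 0, 0],
    [[0, 0, 4], 0, 0],
    [[1.35, -4.15, 0], 0, 0],
    [[1.35, -4.15, 0], 0, 0],
    [[0, 0, 0], 0, 0]
  ]
}}

```text
time_s: 8.8
ee_pos: [549.6, 50.2, 173.1]
ee_rot: [179.8, 0.1, 89.8]
force: [-0.1, 1.3, -0.1]
gripper_width: 90.2
gripper_force: 0.0
```

>>> {"op": "move_arm", "data": {
  "plan": [
    [[0, 0, 0], 0, 0]
  ]
}}

```text
time_s: 8.9
ee_pos: [548.1, 53.4, 172.4]
ee_rot: [180.0, -0.0, 89.9]
force: [0.3, 0.2, -0.9]
gripper_width: 90.9
gripper_force: 0.0
```

```bash
python3 - <<'E'
from m import *
for n in ["wrist","scene","side"]:
    p=env.grab_frame(n); report(p,n); save(p,n+"3.png")
    w=cloud(p); s=env.state()
    for z0,z1 in ((46,54),(25.5,31)):
        d=w[(np.hypot(w[...,0]-521,w[...,1]-137)<(18 if z0>40 else 22))&(w[...,2]>z0)&(w[...,2]<z1)]
        if len(d)>10: print("die",z0,cv2.minEnclosingCircle(d[:,:2].astype(np.float32)),np.median(d[:,2]),len(d))
    h=cv2.cvtColor(p["frame"],cv2.COLOR_RGB2HSV)
    near=(np.hypot(w[...,0]-548.5,w[...,1]-54)<30)&(w[...,2]>52)&(w[...,2]<90)
    red=near&((h[...,0]<6)|(h[...,0]>172))&(h[...,1]>150)
    br=near&(h[...,0]>10)&(h[...,0]<30)&(h[...,1]>90)
    if red.sum()>5 and br.sum()>5:
        a=np.median(w[red],0);b=np.median(w[br],0);t=w[(red|br)&(w[...,2]>73)];t=t if len(t)>10 else w[red|br]; print("red",a,"brass",b,red.sum(),br.sum(),"top rect",cv2.minAreaRect(t[:,:2].astype(np.float32)),len(t))
    print(s["ee_pos"],s["ee_rot"],s["time_s"],[x["point"] for x in env.search_frame(p,"wings")])
E
python3 -c "
import cv2,numpy as np
a=cv2.imread('pics/wrist3.png');b=cv2.imread('pics/side3.png')[180:270,240:350];cv2.imwrite('pics/c.png',np.hstack([cv2.resize(a,(500,375)),cv2.copyMakeBorder(cv2.resize(b,(300,245)),0,130,0,0,0)]))"
```

```text
wrist holder rect 534.4579467773438 96.89485931396484 90.13957977294922 180.30795288085938 18.361312866210938 z 29.491648454874763 20738
wrist wing rect 549.1521606445312 54.56352615356445 24.312007904052734 44.8389892578125 61.43974304199219 79.37247018195595 1554
die 46 ((522.1814575195312, 137.6541290283203), 12.80560302734375) 49.79709785878168 1072
die 25.5 ((521.2601318359375, 136.66844177246094), 21.970060348510742) 27.556048880447634 1343
red [561.11237384  41.57160731  77.45332598] brass [546.78929836  60.12709428  76.522442  ] 162 1035 top rect ((548.20068359375, 54.57304000854492), (10.27820110321045, 44.83766174316406), 40.104164123535156) 874
[547.7945085   54.13075515 172.14337746] [ 1.79994641e+02 -3.38681874e-02  8.99499419e+01] 8.95 [[321.1, 243.7]]
scene holder rect 535.4216918945312 95.40668487548828 92.7600326538086 182.51841735839844 18.049880981445312 z 29.674337416801166 1240
  die all [ 606.99441211 -324.80716916    4.00291763] [ 683.86606619 -242.49687106    6.67977319]
scene wing rect 553.9885864257812 52.49342727661133 20.387432098388672 40.861289978027344 
[... 623 characters left out ...]
040527344 18.628875732421875 z 30.01569958348142 1150
side wing rect 543.7356567382812 49.395503997802734 18.586063385009766 44.2022819519043 38.416812896728516 82.12905713170062 178
die 46 ((521.241943359375, 138.02212524414062), 15.38758659362793) 49.8198049124353 55
die 25.5 ((520.8335571289062, 136.5181884765625), 21.49308204650879) 27.676288070347937 60
red [555.67231274  36.70444698  69.56944887] brass [540.6606459   53.51459877  69.75871072] 35 127 top rect ((546.98291015625, 52.213722229003906), (10.052278518676758, 43.62879943847656), 38.23530578613281) 61
[547.65027246  54.97485113 171.788058  ] [-1.79986770e+02 -9.36557744e-03  9.00817566e+01] 9.15 [[313.7, 228.7], [217.5, 243.7]]
```

View pics/c.png

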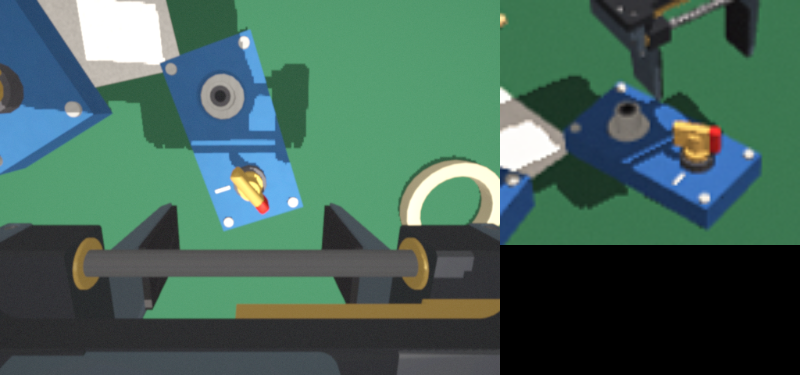

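The wrist view shows the die seated in the pocket at (221,97), with its top at 49.8 mm and the flange top at 28. The wings are at (250,190), red end to the lower right. The bar yaw is 130°, so the screw is at about 1.95 rad. I'm turning the tool by +40° and gripping the wings.

>>> {"op": "move_arm", "data": {
  "plan": [
    [[0, 0, 0], 8, 0],
    [[0, 0, 0], 8, 0],
    [[0, 0, 0], 8, 0],
    [[0, 0, -1], 8, 0],
    [[0, 0.05, -1], 8, 0]
  ],
  "squeeze": 30
}}

```text
time_s: 9.7
ee_pos: [548.1, 55.2, 151.8]
ee_rot: [180.0, 0.0, 130.4]
force: [0.6, 0.1, -1.0]
gripper_width: 91.0
gripper_force: 0.0
```

>>> {"op": "move_arm", "data": {
  "plan": [
    [[0, 0, -3], 0, 0.3],
    [[0, 0, -3], 0, 0.3],
    [[0, 0, -1.7], 0, 0.3],
    [[0, 0, -0.5], 0, 0.3],
    [[0, 0, 0], 0, 0.3]
  ]
}}

```text
time_s: 10.2
ee_pos: [547.7, 54.9, 69.3]
ee_rot: [-179.9, -0.0, 130.0]
force: [0.3, 0.5, 0.4]
gripper_width: 64.0
gripper_force: 0.0
```

>>> {"op": "move_arm", "data": {
  "plan": [
    [[0, 0, 0], 0, 1],
    [[0, 0, 0], 0, 1],
    [[0, 0, 0], 0, 1],
    [[0, 0, 0], 0, 1],
    [[0, 0, 0], 0, 1]
  ]
}}

```text
time_s: 10.7
ee_pos: [548.2, 54.5, 70.1]
ee_rot: [180.0, 0.0, 130.0]
force: [-0.6, 0.3, -0.1]
gripper_width: 26.7
gripper_force: 0.0
```

>>> {"op": "move_arm", "data": {
  "plan": [
    [[0, 0, 0], 0, 1],
    [[0, 0, 0], 0, 1],
    [[0, 0, 0], 0, 1],
    [[0, 0, 0], 0, 1],
    [[0, 0, 0], 0, 1]
  ]
}}

```text
time_s: 11.2
ee_pos: [547.4, 54.0, 69.7]
ee_rot: [-179.9, -0.0, 130.0]
force: [-3.4, -3.6, 3.9]
gripper_width: 9.6
gripper_force: 30.0
```

```bash
python3 - <<'E'
from workcell import env
s=env.state();print(s)
E
```

```text
{'time_s': 11.2, 'qpos': array([ 4.45887158e+00,  2.49699486e+01,  1.05566478e+02, -5.48514999e-02,
        4.95463242e+01, -3.55239476e+01]), 'qvel': array([ 0.10556867,  0.02734759, -0.04340513, -0.06806801,  0.01629004,
        0.01318163]), 'effort': array([ 1.84766337e+00, -4.05731177e+01, -1.89207906e+01,  8.94405842e-01,
       -9.62580889e-01,  2.47525354e-02]), 'ee_pos': array([547.36489546,  53.98661393,  69.7492688 ]), 'ee_rot': array([-1.79908419e+02, -1.41618636e-02,  1.30018427e+02]), 'force': array([-3.39126462, -3.55573604,  3.88925214]), 'torque': array([-0.62137828,  0.48967415,  0.01819382]), 'gripper_force': 30.000547170639038, 'gripper_width': 9.627717780082001}
```

>>> {"op": "move_arm", "data": {
  "plan": [
    [[0, 0, 0], -6, 1],
    [[0, 0, 0], -8, 1],
    [[0, 0, 0], -8, 1],
    [[0, 0, 0], -8, 1],
    [[0, 0, 0], -8, 1]
  ]
}}

```text
time_s: 11.7
ee_pos: [547.5, 54.0, 69.8]
ee_rot: [-179.9, 0.0, 91.7]
force: [-2.0, -3.8, 3.1]
gripper_width: 9.4
gripper_force: 30.0
```

>>> {"op": "move_arm", "data": {
  "plan": [
    [[0, 0, 0], -8, 1],
    [[0, 0, 0], -8, 1],
    [[0, 0, 0], -8, 1],
    [[0, 0, 0], -8, 1],
    [[0, 0, 0], -8, 1]
  ]
}}

```text
time_s: 12.2
ee_pos: [547.6, 54.0, 69.8]
ee_rot: [-180.0, 0.1, 51.7]
force: [-1.6, -3.9, 3.8]
gripper_width: 10.2
gripper_force: 30.0
```

>>> {"op": "move_arm", "data": {
  "plan": [
    [[0, 0, 0], -8, 1],
    [[0, 0, 0], -8, 1],
    [[0, 0, 0], -8, 1],
    [[0, 0, 0], -4, 1],
    [[0, 0, 0], 0, 1]
  ]
}}

```text
time_s: 12.7
ee_pos: [547.6, 53.9, 69.8]
ee_rot: [180.0, 0.1, 24.0]
force: [-2.3, -5.0, 3.1]
gripper_width: 9.6
gripper_force: 30.0
```

```bash
python3 - <<'E'
from workcell import env
s=env.state();print(s["ee_pos"],s["ee_rot"],s["force"],s["torque"],s["qpos"])
E
```

```text
[547.64000028  53.93590611  69.76062006] [1.79963359e+02 6.69014431e-02 2.40103604e+01] [-2.30702873 -4.96715462  3.06146252] [-0.74545832  0.49958988  0.03160468] [ 4.46012056e+00  2.49760465e+01  1.05553122e+02 -7.48247999e-02
  4.95216389e+01  7.04983373e+01]
```

>>> {"op": "move_arm", "data": {
  "plan": [
    [[0, 0, 0], -2, 1],
    [[0, 0, 0], -2, 1],
    [[0, 0, 0], -1, 1],
    [[0, 0, 0], 0, 1]
  ]
}}

```text
time_s: 13.1
ee_pos: [547.6, 53.9, 69.7]
ee_rot: [180.0, 0.1, 19.1]
force: [-2.4, -5.4, 3.6]
gripper_width: 9.8
gripper_force: 30.0
```

```bash
python3 - <<'E'
from workcell import env
s=env.state();print(s["ee_rot"],s["torque"])
E
```

```text
[1.79956724e+02 6.75752504e-02 1.90748235e+01] [-0.85770472  0.54695804 -0.04949799]
```

>>> {"op": "move_arm", "data": {
  "plan": [
    [[0, 0, 0], -1, 1],
    [[0, 0, 0], -1, 1],
    [[0, 0, 0], -1, 1],
    [[0, 0, 0], 0, 1],
    [[0, 0, 0], 0, 1]
  ]
}}

```text
time_s: 13.6
ee_pos: [547.7, 53.9, 69.8]
ee_rot: [179.9, 0.1, 16.3]
force: [-3.4, -5.6, 2.9]
gripper_width: 10.4
gripper_force: 30.5
```

```bash
python3 - <<'E'
from m import *
s=env.state();print(s["ee_rot"],s["torque"])
for n in ["scene","side"]:
    p=env.grab_frame(n); w=cloud(p)
    h=cv2.cvtColor(p["frame"],cv2.COLOR_RGB2HSV)
    near=(np.hypot(w[...,0]-548.5,w[...,1]-54)<32)&(w[...,2]>48)&(w[...,2]<90)
    red=near&((h[...,0]<6)|(h[...,0]>172))&(h[...,1]>150)
    a=np.median(w[red],0); print(n,"red",a,red.sum(),np.degrees(np.arctan2(a[1]-54.2,a[0]-548.3)))
    u,v=(340,243) if n=="scene" else (312,230)
    save(p,n+"4.png")
    g=cv2.resize(p["frame"][v-40:v+40,u-40:u+40],(400,400),interpolation=cv2.INTER_CUBIC)
    o=g if n=="scene" else np.hstack([o,g])
cv2.imwrite("pics/d.png",o[...,::-1])
E
```

```text
[1.79905293e+02 7.08010329e-02 1.62513610e+01] [-0.78005753  0.56663086  0.99448304]
scene red [nan nan nan] 0 nan
side red [527.25680644  45.74778458  69.79365826] 37 -158.11663047142017
  return _methods._mean(a, axis=axis, dtype=dtype,
  ret = um.true_divide(
```

View pics/d.png

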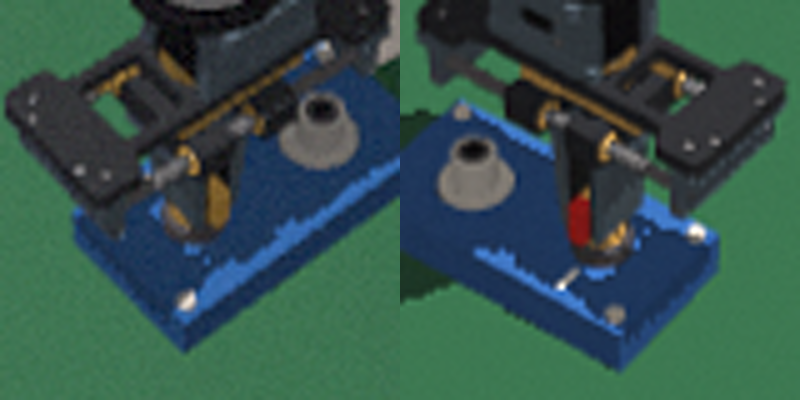

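The stop is reached: the moment rose from about 0 to 1 N m near 18°, and the red end points at the white line (570,275 in the right crop). The die is still seated. Now I back off 90°, to tool yaw 108.

>>> {"op": "move_arm", "data": {
  "plan": [
    [[0, 0, 0], 4, 1],
    [[0, 0, 0], 8, 1],
    [[0, 0, 0], 8, 1],
    [[0, 0, 0], 8, 1],
    [[0, 0, 0], 8, 1]
  ]
}}

```text
time_s: 14.2
ee_pos: [547.6, 54.0, 69.8]
ee_rot: [-180.0, 0.1, 52.3]
force: [-3.0, -4.0, 3.8]
gripper_width: 9.5
gripper_force: 30.0
```

>>> {"op": "move_arm", "data": {
  "plan": [
    [[0, 0, 0], 8, 1],
    [[0, 0, 0], 8, 1],
    [[0, 0, 0], 8, 1],
    [[0, 0, 0], 8, 1],
    [[0, 0, 0], 8, 1]
  ]
}}

```text
time_s: 14.7
ee_pos: [547.5, 54.0, 69.8]
ee_rot: [-179.9, 0.0, 92.3]
force: [-3.7, -3.9, 2.8]
gripper_width: 10.0
gripper_force: 30.0
```

>>> {"op": "move_arm", "data": {
  "plan": [
    [[0, 0, 0], 8, 1],
    [[0, 0, 0], 8, 1],
    [[0, 0, 0], 0, 1],
    [[0, 0, 0], 0, 1],
    [[0, 0, 0], 0, 1]
  ]
}}

```text
time_s: 15.2
ee_pos: [547.4, 54.0, 69.8]
ee_rot: [-179.9, 0.0, 108.0]
force: [-3.6, -4.3, 3.3]
gripper_width: 9.8
gripper_force: 30.0
```

```bash
python3 - <<'E'
from m import *
s=env.state();print(s["ee_pos"],s["ee_rot"],s["torque"],s["gripper_force"],s["time_s"])
for n in ["scene","side"]:
    p=env.grab_frame(n); w=cloud(p)
    h=cv2.cvtColor(p["frame"],cv2.COLOR_RGB2HSV)
    near=(np.hypot(w[...,0]-548.5,w[...,1]-54)<32)&(w[...,2]>48)&(w[...,2]<90)
    red=near&((h[...,0]<6)|(h[...,0]>172))&(h[...,1]>150)
    if red.sum():
        a=np.median(w[red],0); print(n,"red",a,red.sum(),np.degrees(np.arctan2(a[1]-54.2,a[0]-548.3)))
    d=w[(np.hypot(w[...,0]-521,w[...,1]-137)<18)&(w[...,2]>46)&(w[...,2]<54)]
    if len(d)>9: print("die",cv2.minEnclosingCircle(d[:,:2].astype(np.float32)),np.median(d[:,2]))
    u,v=(340,243) if n=="scene" else (312,230)
    g=cv2.resize(p["frame"][v-40:v+40,u-40:u+40],(400,400),interpolation=cv2.INTER_CUBIC)
    o=g if n=="scene" else np.hstack([o,g])
cv2.imwrite("pics/e.png",o[...,::-1])
E
```

```text
[547.43057044  54.04462204  69.75775111] [-1.79918644e+02  1.77619283e-02  1.08038249e+02] [-0.83876812  0.55155851  0.07204468] 30.001204311847687 15.2
scene red [557.19833795  34.73056376  71.36060931] 41 -65.43763819174697
side red [550.14142955  34.01984582  72.01569366] 38 -84.78622593855816
```

View pics/e.png

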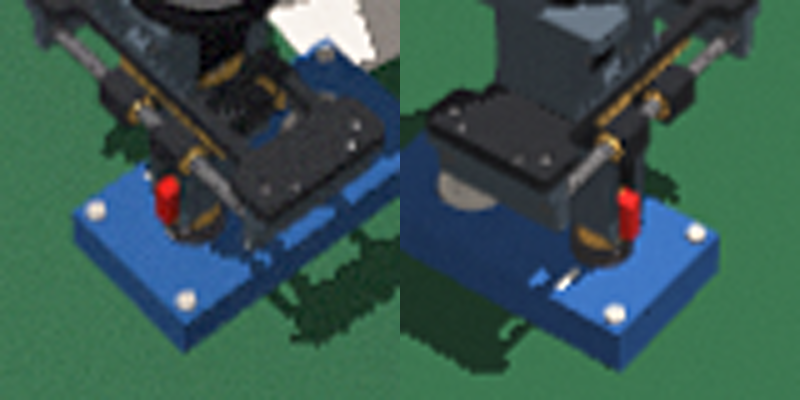

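The wings are held with the red end at about -72°, a quarter turn off the stop. The die's flange shows in its pocket, at (470,188) in the right crop. Handing in.

```bash
python3 -c "
from workcell import env
print(env.job_done())"
```

```text
the job is handed in; nothing more can be done
None
```

I handed the job in at about 15 s; it gave no verdict. The die is home in the pocket and released, and the thumbscrew was seated, then backed off about 1.57 rad. The wings are still gripped at 30 N, and nothing else was touched that I noticed.

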